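# Fit a turned foot in its blind hole and clamp it

### The job

Take the pale turned foot out of the stand and press its tenon straight down into the blind hole of the board in the gluing fixture, until its collar sits fully home on the board. Then swing the red hold-down bar over and down until it lies level with its pad on top of the foot, and let go. Leave the dark foot in its place and do not disturb the other things on the bench.

Things in the scene. Friction and masses are not known exactly. Their poses are not given: they have to be found in the camera images.
- pale_foot: Turned foot of pale wood, 100 mm tall, loose, 90 g, standing tenon down in the stand. Origin: centre of the tenon's lower end; z up (round: yaw means nothing). From below: tenon 24 mm dia., 30 mm long, 2 mm chamfer at its end; collar 44 mm dia. from 30 to 38 mm; plain shaft 32 mm dia. up to 100 mm. Grip the shaft from above, fingers closing along the stand's x.
- dark_foot: The same foot in dark wood, standing in the stand's other hole; leave it there. Same origin and sizes.
- stand: Fixed dark wooden block, 80 (its x) x 165 (its y) x 40 mm high, with two 30 mm through holes at y = +40 and -40 mm, in which the two feet stand loosely, collars on its top; which foot is in which hole varies. Origin: centre of its underside, on the bench.
- fixture: Fixed gluing fixture: plywood base 12 mm thick, x from -80 to +152, y +-68 mm, with an immovable pale board 110 x 110 x 45 mm between low cleats; board top 57 mm above the origin. With a foot fully home its collar is on the board, its origin 27 mm and its top 127 mm above this origin. Origin: on the bench under the middle of the board; x points to the bar's hinge, z up.
- hole_nominal (a point): Middle of the board's top (57 mm up), in the fixture. The sharp-edged, upright blind hole, 26 mm dia., 33 mm deep, was drilled by hand: its axis lies up to 2.5 mm off this point in the fixture's x and up to 2.5 mm in y, so search for it by touch or sight. The tenon drops in freely for about 10 mm, then fits snugly: the rest needs a push of about 5 to 20 N.
- bar (a joint): Angle of the red hold-down bar (rad). 0 = level over the board, pointing to the fixture's -x, its rubber pad just on top of a foot that is home; grows as the bar is raised; 1.57 = upright; starts at 1.65 to 2.1, leaning away from the board. Range -0.04 to 2.3. Stiff (0.3 N m of friction): it stays where it is left.
- bar_hinge (a point): Point on the axis of the bar's hinge (axis along the fixture's y), between two steel cheeks, at x = 108, y = 0, z = 139 mm in the fixture's frame.
- bar_handle (a point): Middle of the black round cross handle at the bar's free end, 166 mm from the hinge axis: 18 mm dia., 112 mm long along the fixture's y, 43 mm free on each side of the bar (26 mm wide, 16 mm thick). Pinch it from above about 35 mm beside its middle, fingers closing along the fixture's x, and follow the arc; or push it.
- glue: Yellow glue bottle with orange nozzle, 56 mm diameter, 173 mm tall, standing loose; bystander. Origin: centre of its underside.
- sander: Orange sanding block, 64 x 112 x 33 mm, loose, bystander. Origin: centre of its underside.
- tin: Screw tin striped green and white, 70 mm diameter, 62 mm high, loose, bystander. Origin: centre of its underside.
- measure: Yellow tape measure, 37 x 80 x 62 mm, loose, bystander. Origin: centre of its underside.

How it is judged (in metres and radians):
On the way, in this order (a step that is already met when the one before it is completed fails the run):
1. the pale foot is fully home in the board's hole, with the bar still raised (above 0.8 rad) (z of pale_foot in the frame of fixture between 0.022 and 0.0295 m and x of pale_foot in the frame of fixture between -0.007 and 0.007 m and y of pale_foot in the frame of fixture between -0.007 and 0.007 m and angle between pale_foot's own z axis and vertical below 0.06 rad and value of joint bar above 0.8 rad), for 0.2 s.
2. the bar is down level on the foot (within 0.06 rad) (value of joint bar below 0.06 rad), for 0.2 s.
At the end, for the whole second after the job is handed in: The pale foot stands in the board's hole with its collar home (within 2.5 mm), upright within 0.06 rad, at rest; the bar lies level on it (under 0.06 rad); the dark foot is within 10 mm of its start (z of pale_foot in the frame of fixture between 0.022 and 0.0295 m and x of pale_foot in the frame of fixture between -0.007 and 0.007 m and y of pale_foot in the frame of fixture between -0.007 and 0.007 m and angle between pale_foot's own z axis and vertical below 0.06 rad and value of joint bar below 0.06 rad and contact force between pale_foot and the fingers below 0.1 N and linear speed of pale_foot below 0.02 m/s and distance of dark_foot from where it was at the start of the episode below 0.01 m); the robot touches nothing.
It fails at once if the dark foot is moved by more than 20 mm (distance of dark_foot from where it was at the start of the episode above 0.02 m).
It fails at once if a bystander (glue, sanding block, screw tin, tape measure) is moved by more than 30 mm (distance of any of glue, sander, tin, measure from where it was at the start of the episode above 0.03 m).
It also fails if it takes over 61 s, if anything falls off the work surface, if the arm or the gripper's body presses on something with over 40 N, if the wrist force passes 120 N, or if a joint passes its speed limit or range.

### The arm

A 7-joint arm with a two-finger parallel gripper is mounted at the origin on a cart in front of the work surface, level with it; the furniture and walls round the work are solid. World frame = base frame: x ahead of the robot, y to its left, z up, the work surface at z = 0. Lengths are in m, angles in degrees, forces in N, time in s.
With the tool pointing down it reaches from about 0.4 to 0.925 m from the base axis. Payload 4.1 kg.
Tool frame: the origin (TCP) lies at the very end of the fingers, on their centre line; the grasp point (between the pads) lies 19 mm behind it; z points along the fingers, y is the line along which they close (so a half turn about z gives the same grasp; the last joint's range is limited). The gripper opens to 85 mm and grips with 20 to 120 N. Pads are 22 mm wide; open, the fingers measure 114 mm over their backs; the gripper's body (76 mm by 85 mm) begins 54 mm behind the grasp point. The pads swing forward as they close: fully open they stand 13 mm farther back than shut.
Start: joints at [-72.995, 22.827, 2.584, 88.041, -1.071, 69.15, -2.905], TCP at [0.251, 0.6, 0.231] pointing down, gripper open.
Joint ranges: [-161.44, 161.44], [-28.35, 127.94], [-78.24, 83.42], [0, 140.83], [-78.03, 258.03], [13.02, 114.36], [-168.23, 168.23]. Speed limits (degrees/s): [147.25, 147.25, 180, 180, 180, 180, 180].

### API

Orientations are given as [roll, pitch, yaw] about the fixed x, y, z axes, in that order (R = Rz(yaw) Ry(pitch) Rx(roll)).
In Python, from plant import manip, status, workorder, grab_frame, camera_info gives the robot as it stands (manip), with the cameras as plain functions, the readings (status) and the job (workorder).
- The arm moves only by the tool move_tool, called after "Emit:" as name(argument=value, ...), one argument or row to a line, values as JSON. Schema: {"type":"object","properties":{"ticks":{"type":"array","items":{"type":"array","items":{"type":"array","items":{"type":"number"},"minItems":7,"maxItems":7},"minItems":1,"maxItems":20},"minItems":1,"maxItems":1},"squeeze":{"type":"number"},"only":{"type":"string"},"quiet":{"type":"boolean"},"lines":{"type":"string"}},"required":["ticks"],"additionalProperties":false}. ticks is a list that holds a single list of rows (three levels of brackets), with 1 to 20 rows, each of 7 numbers: a rotation vector rx, ry, rz in a scale on which 1.0 is 180 degrees, then dx, dy, dz in shares of the most that a row can go, 1 being 62.5 mm, then the finger opening in m; each row shifts and turns the commanded pose from where the row before left it, along the tool's axes as they then stand; what a row does not reach is not made up. A row lasts 1/8 s, in which the tool goes at most 0.0625 m and 10.7 degrees, less where a joint would pass 70% of its speed; a pose out of reach is approached as far as the arm can. The fingers move at their own pace and stop on an object; squeeze is the grip in N (left out, the last holds). Time passes only in rows, so rows that do not move let the fingers close. The tool returns the time, the measured TCP pose, the force, the opening and the grip force at its end. only (a regular expression) keeps the lines of the reply that match it, lines (a string "A,B") keeps lines A to B, and quiet returns only ok. A shift or turn number past 1, either way, is cut back to 1. Input that does not fit is refused with a message, and nothing moves.
- status.get_obs(): the state, without advancing time (a new reading comes with each control period).
- grab_frame(name): name is "scene" or "top" or "wrist"; returns the picture (480x640x3 uint8, red, green, blue); there is no depth.
- camera_info(name): a dict with "vertical_fov" (degrees; the focal length in pixels is half the picture's height over the tangent of half this angle, whatever the lens; pixels are square), "cx", "cy" (the principal point, pixels), "dist" ([k1, k2, p1, p2, k3] as OpenCV has them; the pictures are not rectified), "world_to_cam" (4x4, takes a point from world to camera coordinates). Camera axes: x right, y down, z forward; pixel columns grow to the right and rows downward; lengths in m; the calibration is good to about 2 mm. A picture is of the moment at which its call begins: read the wrist's pose just before it. camera_info takes no time and is no camera call; for the wrist camera it gives the pose at the moment of the call.
- workorder.sign_off(): hands the job in; it is judged then, once.
The state is a dict: "clock": time; "joints": joint angles; "joint_vel": joint speeds; "effort": joint torques, N m; "ee_pos": TCP position; "tool_rot": TCP orientation; "wrist_force": force on the tool from outside, world axes, zero at the start; "ft_torque": the same for the moment, N m; "grip_width": finger opening in m; "gripper_force": force on a finger pad.
Only numpy, scipy, OpenCV 4.12 (cv2) and the standard library are available. Lean on these libraries where they do the work, as an engineer would, in place of code of your own. Each camera call takes 0.05 s, during which the arm holds its last target. There are 200 camera calls.

## Working session

There is one attempt and no reset: what is moved stays moved. The work goes in short steps, Python scripts to look and compute and a tool call to move; the robot and the scene stay as the last step left them, time stands still between calls to the robot, and variables do not carry over. Pictures are saved under pics/ and viewed, at most 10 in all, crops included, and the job is handed in when it is done.

```bash
ls; mkdir -p pics
```

Run:
```python
from plant import manip, status, workorder, grab_frame, camera_info
import cv2,numpy as np
o=status.get_obs();print({k:np.round(v,4) for k,v in o.items()})
for n in("scene","top"):
    cv2.imwrite(f"pics/{n}0.png",grab_frame(n)[:,:,::-1]);i=camera_info(n);print(n,i)
```

```text
pics
plant.py
{'clock': np.float64(0.0), 'joints': array([-72.995 ,  22.8718,   2.5807,  88.1151,  -1.0729,  69.1503,
        -2.9053]), 'joint_vel': array([ 0.007 ,  0.0139,  0.0521,  0.0826, -0.0532, -0.0576,  0.0775]), 'effort': array([ 9.00000e-04, -4.75123e+01,  1.36490e+00, -2.54223e+01,
        1.15000e-02,  9.20000e-03, -0.00000e+00]), 'ee_pos': array([0.2503, 0.5992, 0.2303]), 'tool_rot': array([-1.798872e+02,  6.600000e-03,  1.573278e+02]), 'wrist_force': array([-0.4568, -0.1791,  0.2048]), 'ft_torque': array([-0.0343, -0.0179, -0.0225]), 'gripper_force': np.float64(0.0), 'grip_width': np.float64(0.085)}
scene {'vertical_fov': 44.76959826777779, 'cx': 323.29602294654836, 'cy': 232.3354587815636, 'dist': array([-0.03618354,  0.        ,  0.        ,  0.        ,  0.        ]), 'world_to_cam': array([[-0.5986231 , -0.80100438,  0.00650896,  0.35934594],
       [-0.37060133,  0.26974337, -0.88875934,  0.28201319],
       [ 0.71014438, -0.5344441 , -0.4583279 ,  1.48416723],
       [ 0.        ,  0.        ,  0.        ,  1.        ]])}
top {'vertical_fov': 51.7780580588981, 'cx': 320.33866353761186, 'cy': 235.76367571484036, 'dist': array([-0.02049813,  0.        ,  0.        ,  0.        ,  0.        ]), 'world_to_cam': array([[-0.35512471, -0.93480312, -0.0054373 ,  0.24875307],
       [-0.90821633,  0.34639062, -0.2348545 ,  0.52582641],
       [ 0.22142615, -0.07846439, -0.97201533,  1.18879659],
       [ 0.        ,  0.        ,  0.        ,  1.        ]])}
```

View pics/top0.png

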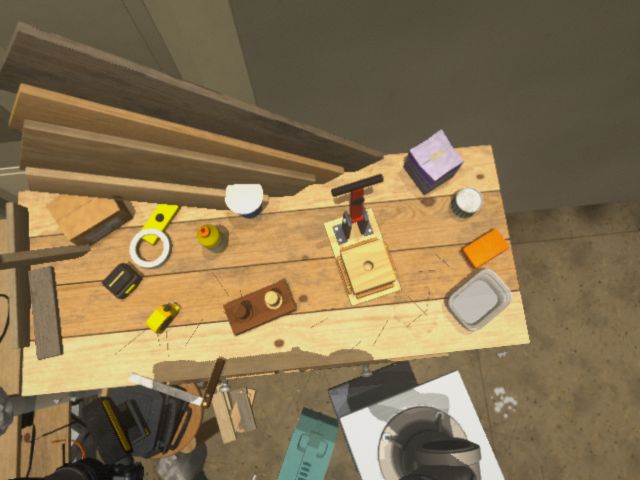

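View pics/scene0.png

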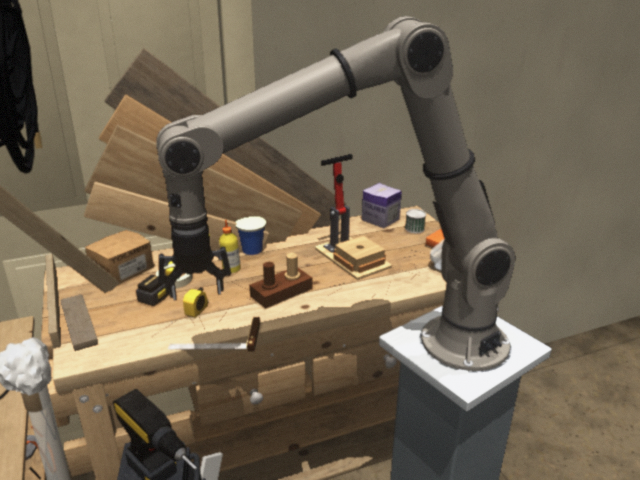

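The top view shows the stand at (260,306) with the dark foot at (243,310) and the pale foot at (273,297). The board's hole is at (368,266), the red bar leans back near (357,205), and its black handle is at (357,185). In the scene view the same layout is seen from the left, and the gripper is off the bench in front.

Create h.py:
```python
from plant import manip, status, workorder, grab_frame, camera_info
import cv2,numpy as np
from scipy.spatial.transform import Rotation as R
def cam(n):
    i=camera_info(n);f=240/np.tan(np.radians(i["vertical_fov"]/2))
    return np.array([[f,0,i["cx"]],[0,f,i["cy"]],[0,0,1]]),i["dist"],i["world_to_cam"]
def ray(c,p):
    K,d,T=c;u=cv2.undistortPoints(np.float64(p).reshape(1,1,2),K,d).ravel()
    r=T[:3,:3].T@[u[0],u[1],1];return -T[:3,:3].T@T[:3,3],r/np.linalg.norm(r)
def onz(c,p,z):
    o,r=ray(c,p);return o+r*(z-o[2])/r[2]
def proj(c,X):
    K,d,T=c;return cv2.projectPoints(np.float64(X).reshape(-1,1,3),cv2.Rodrigues(T[:3,:3])[0],T[:3,3],K,d)[0].reshape(-1,2)
def mv(dw,rz=0):
    "world shift -> tool axes, with current measured orientation"
    o=status.get_obs();return np.round(R.from_euler('xyz',o["tool_rot"],degrees=True).inv().apply(dw),4)
```

Run:
```python
from h import *
c=cam("top");im=cv2.imread("pics/top0.png")
for n,p,z in(("pale",(273,297),.11),("dark",(243,310),.11),("hole",(368,266),.057),("handle",(357,185),.28)):print(n,onz(c,p,z))
a=cv2.resize(im[160:340,210:410],None,fx=4,fy=4,interpolation=cv2.INTER_CUBIC)[:600];
a=im[165:315,215:415];cv2.imwrite("pics/c1.png",cv2.resize(im[170:345,215:415],(686,600),interpolation=cv2.INTER_CUBIC))
hsv=cv2.cvtColor(im,cv2.COLOR_BGR2HSV)
for p in((260,306),(273,297),(368,266),(350,270),(300,320),(390,255),(340,230)):print(p,hsv[p[1],p[0]])
s=cv2.imread("pics/scene0.png");cv2.imwrite("pics/c2.png",cv2.resize(s[145:325,230:420],(633,600),interpolation=cv2.INTER_CUBIC))
```

```text
pale [0.469836   0.20681848 0.11      ]
dark [0.46610574 0.28313363 0.11      ]
hole [ 0.46585556 -0.03904809  0.057     ]
handle [ 0.60685976 -0.04975913  0.28      ]
(260, 306) [ 13 172 138]
(273, 297) [ 22 126 235]
(368, 266) [ 24 120 234]
(350, 270) [ 21 126 236]
(300, 320) [ 22  96 234]
(390, 255) [ 16 149 186]
(340, 230) [15 26 98]
```

View pics/c1.png

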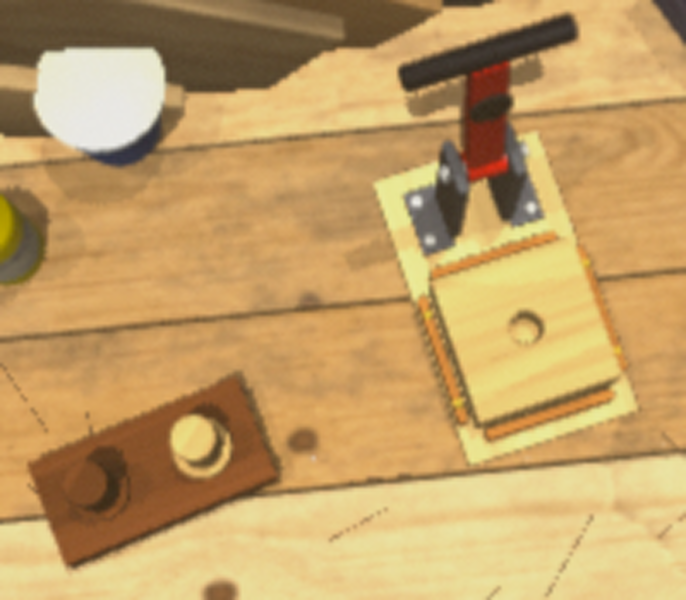

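The crop (scale 3.43, offset 215,170) shows the pale foot's top centred at about (197,440) and the dark foot's at (92,477). The board's hole is at (526,328), the base corners at (376,183), (538,133), (636,408) and (470,465), and the handle ends at (407,78) and (572,27).

Run:
```python
from h import *
c=cam("top");P=lambda u,v,z:onz(c,(215+u/3.43,170+v/3.43),z)
print("pale",P(197,440,.11),"dark",P(92,477,.11),"hole",P(526,328,.057))
b=np.array([P(*q,.012) for q in((376,183),(538,133),(636,408),(470,465))])
print(b,[np.linalg.norm(b[i]-b[i-1]) for i in range(4)])
t=np.array([P(*q,.057) for q in((432,285),(570,238),(620,382),(483,425))])
print(t.mean(0),[np.linalg.norm(t[i]-t[i-1]) for i in range(4)])
x=(b[0]+b[1]-b[2]-b[3]);yaw=np.arctan2(x[1],x[0]);print("yaw base",np.degrees(yaw))
x=(t[0]+t[1]-t[2]-t[3]);print("yaw brd",np.degrees(np.arctan2(x[1],x[0])))
d=P(92,477,.11)-P(197,440,.11);print("stand yaw",np.degrees(np.arctan2(d[1],d[0]))-90,np.linalg.norm(d))
print("base ctr->origin",b.mean(0)-.036*np.array([np.cos(yaw),np.sin(yaw),0]))
c2=cam("scene")
for e in((407,78),(572,27)):
  p=P(*e,.28);print(p)
print("obs",status.get_obs()["ee_pos"])
print("wrist cam",cam("wrist")[2], R.from_euler('xyz',status.get_obs()["tool_rot"],degrees=True).inv().apply(ray(cam("wrist"),(320,240))[0]-status.get_obs()["ee_pos"]))
print(mv([.4698-.2503-.0,.2068-.5992,0]))
```

```text
pale [0.46745952 0.20908235 0.11      ] dark [0.46915992 0.28502967 0.11      ] hole [ 0.46641994 -0.04023149  0.057     ]
[[ 0.61924455  0.01862426  0.012     ]
 [ 0.61191945 -0.1137418   0.012     ]
 [ 0.38667607 -0.10117374  0.012     ]
 [ 0.39146098  0.03080916  0.012     ]] [np.float64(0.22810924243422132), np.float64(0.13256859027604814), np.float64(0.22559374669045879), np.float64(0.13206960809046017)]
[ 0.46379433 -0.03934232  0.057     ] [np.float64(0.10914036189121526), np.float64(0.10845173946781478), np.float64(0.11238544368839759), np.float64(0.1046657979835425)]
yaw base -3.127477310988981
yaw brd -2.6474596298933353
stand yaw -1.282589047669049 0.07596635360143925
base ctr->origin [ 0.46637888 -0.03940646  0.012     ]
[0.6084307  0.00304176 0.28      ]
[ 0.60291436 -0.10529258  0.28      ]
obs [0.25038858 0.59922924 0.23037848]
wrist cam [[ 0.38608605  0.92246167 -0.00142623 -0.64805508]
 [ 0.87592852 -0.36612438  0.314169   -0.04007662]
 [ 0.28928668 -0.12254554 -0.949366    0.38125886]
 [ 0.          0.          0.          1.        ]] [ 0.0813371  -0.00104838 -0.14324956]
[-0.3538 -0.2775  0.0005]
```

Units first: shifts go in shares of 62.5 mm and turns go in shares of 180 degrees. So 9.8 degrees / 180 = 0.0544.

Emit:
move_tool(
  ticks=[
    [[0,0,0.0544,0,0,0,0.085],[0,0,0.0544,0,0,0,0.085],[0,0,0.0544,0,0,0,0.085],[0,0,0.0544,0,0,0,0.085],[0,0,0.0544,0,0,0,0.085],[0,0,0.0544,0,0,0,0.085],[0,0,0.0544,0,0,0,0.085],[0,0,0,0,0,0,0.085]],
  ],
)

```text
clock: 1.1
ee_pos: [0.2503, 0.5995, 0.2308]
tool_rot: [-180.0, 0.1, 88.9]
wrist_force: [-0.1, 0.4, 0.2]
grip_width: 0.0849
gripper_force: 0.0
```

```bash
python3 -c "
from h import *
print(mv([.468-status.get_obs()['ee_pos'][0],.209-status.get_obs()['ee_pos'][1],0]))"
```

```text
[-0.3861  0.2254  0.0004]
```

Converted, -0.0483 m is -0.7728, 0.0282 m is 0.4512.

Emit:
move_tool(
  ticks=[
    [[0,0,0,-0.7728,0.4512,0,0.085],[0,0,0,-0.7728,0.4512,0,0.085],[0,0,0,-0.7728,0.4512,0,0.085],[0,0,0,-0.7728,0.4512,0,0.085],[0,0,0,-0.7728,0.4512,0,0.085],[0,0,0,-0.7728,0.4512,0,0.085],[0,0,0,-0.7728,0.4512,0,0.085],[0,0,0,-0.7728,0.4512,0,0.085],[0,0,0,0,0,0,0.085],[0,0,0,0,0,0,0.085]],
  ],
)

```text
clock: 2.35
ee_pos: [0.4672, 0.2089, 0.2312]
tool_rot: [-180.0, -0.0, 88.8]
wrist_force: [0.3, 0.6, -0.3]
grip_width: 0.0849
gripper_force: 0.0
```

```bash
python3 -c "
from h import *
c=cam('wrist');im=grab_frame('wrist')[:,:,::-1];cv2.imwrite('pics/w1.png',im)
print(proj(c,[[.468,.209,.11],[.469,.285,.11]]));np.save('w1.npy',c[2])"
```

```text
[[324.88047772 230.86224258]
 [324.16863112 119.56612623]]
```

View pics/w1.png

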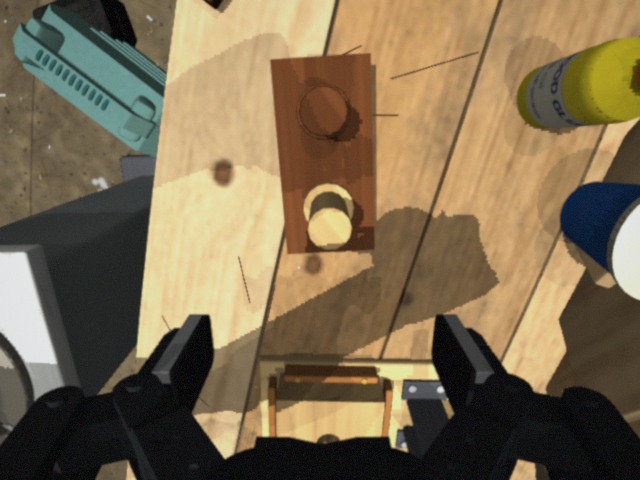

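The wrist view shows the stand with the pale foot's top at about (330,229) and the dark foot behind it near (325,115). The stand's top corners are (272,58), (370,54), (374,250) and (288,253). The fingers clear everything.

Run:
```python
from h import *
c=cam("wrist");im=cv2.imread("pics/w1.png");h=cv2.cvtColor(im,cv2.COLOR_BGR2HSV)
m=(cv2.inRange(h,(15,60,190),(30,200,255)));m[:, :300]=0;m[:,360:]=0;m[:200]=0;m[252:]=0
m=cv2.morphologyEx(m,cv2.MORPH_OPEN,np.ones((5,5)))
k=max(cv2.findContours(m,0,2)[0],key=cv2.contourArea);print(cv2.minEnclosingCircle(k),cv2.boundingRect(k))
for p in((330,229),(330,230)):print(onz(c,p,.11))
q=np.array([onz(c,p,.04) for p in((272,58),(370,54),(374,250),(288,253))]);print(q,q.mean(0))
print([np.linalg.norm(q[i]-q[i-1]) for i in range(4)])
for z in(.11,):
  a=onz(c,(330-23,229),z);b=onz(c,(330+23,229),z);print(np.linalg.norm(a-b))
cv2.imwrite("pics/w1c.png",cv2.resize(im[40:270,250:400],None,fx=2.6,fy=2.6))
```

```text
((329.24090576171875, 228.31173706054688), 21.202247619628906) (309, 209, 42, 36)
[0.47132261 0.21111902 0.11      ]
[0.47131253 0.21037772 0.11      ]
[[0.42816759 0.33294029 0.04      ]
 [0.50594606 0.33433136 0.04      ]
 [0.51222391 0.16948926 0.04      ]
 [0.4333984  0.1680788  0.04      ]] [0.46993399 0.25120993 0.04      ]
[np.float64(0.16494444949467132), np.float64(0.07779090173388543), np.float64(0.1649616001988571), np.float64(0.07883812821034317)]
0.032679932923749044
```

View pics/w1c.png

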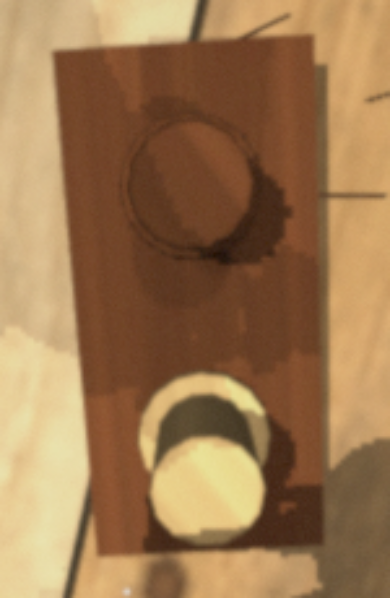

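The stand measures 165 x 78.5 mm, with a yaw of about +2°. The pale foot is at (0.4713, 0.2112), both seen directly and worked out from the stand. I'll grasp with the TCP at about z = 0.065.

Converted, 0.045 m is 0.72, 0.04 m is 0.64.

Emit:
move_tool(
  ticks=[
    [[0,0,0,0.0368,0.0656,0.64,0.085],[0,0,0,0,0,0.72,0.085],[0,0,0,0,0,0.72,0.085],[0,0,0,0,0,0.592,0.085],[0,0,0,0,0,0,0.085],[0,0,0,0,0,0,0.02],[0,0,0,0,0,0,0.02],[0,0,0,0,0,0,0.02],[0,0,0,0,0,0,0.02],[0,0,0,0,0,0,0.02]],
  ],
  squeeze=60,
)

```text
clock: 3.65
ee_pos: [0.4726, 0.2114, 0.0658]
tool_rot: [179.9, -0.1, 88.7]
wrist_force: [-0.9, -0.3, 6.6]
grip_width: 0.0308
gripper_force: 58.9
```

Converted, -0.0527 m is -0.8432, -0.05 m is -0.8.

Emit:
move_tool(
  ticks=[
    [[0,0,0,0,0,-0.32,0.02],[0,0,0,0,0,-0.72,0.02],[0,0,0,0,0,-0.8,0.02],[0,0,0,-0.8432,0,0,0.02],[0,0,0,-0.8432,0,0,0.02],[0,0,0,-0.8432,0,0,0.02],[0,0,0,-0.8432,0,0,0.02],[0,0,0,-0.8432,0,0,0.02],[0,0,0,-0.8432,0,0,0.02],[0,0,0,0,0,0,0.02],[0,0,0,0,0,0,0.02]],
  ],
)

```text
clock: 5.03
ee_pos: [0.4646, -0.1049, 0.1793]
tool_rot: [-180.0, -0.1, 88.7]
wrist_force: [0.3, 0.7, -1.3]
grip_width: 0.0305
gripper_force: 60.1
```

```bash
python3 -c "
from h import *
c=cam('wrist');im=grab_frame('wrist')[:,:,::-1];cv2.imwrite('pics/w2.png',im)
print(proj(c,[[.466,-.04,.057]]));np.save('w2.npy',c[2])"
```

```text
[[323.73302333 137.15630168]]
```

View pics/w2.png

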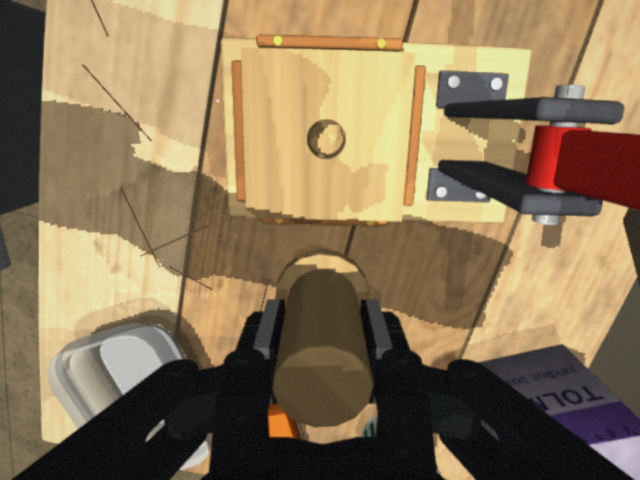

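The wrist view shows the hole at about (326,139) and the board unobstructed. The foot hangs upright in the fingers at (322,330), and the hinge is at (560,150) with the bar leaning away.

Run:
```python
from h import *
c=cam("wrist");im=cv2.imread("pics/w2.png")
g=cv2.resize(cv2.cvtColor(im,6)[100:180,285:365],None,fx=4,fy=4,interpolation=2)
o=cv2.HoughCircles(cv2.GaussianBlur(g,(5,5),0),cv2.HOUGH_GRADIENT_ALT,1,400,param1=150,param2=.5,minRadius=50,maxRadius=100)
if o is not None:
  for q in o[0]:
    p=((q[0]-1.5)/4+285,(q[1]-1.5)/4+100);w=onz(c,p,.057);print(p,q[2]/4,w,"r",np.linalg.norm(onz(c,(p[0]+q[2]/4,p[1]),.057)-w))
for a,b in(((222,40),(530,48)),((230,218),(500,221))):
  A,B=onz(c,a,.012),onz(c,b,.012);print(A,B,np.degrees(np.arctan2(*(B-A)[1::-1])))
t=np.array([onz(c,p,.057) for p in((244,50),(416,52),(413,219),(247,212))]);print(t,t.mean(0))
v=im[80:200,230:430];cv2.imwrite("pics/w2c.png",cv2.resize(v,None,fx=4,fy=4,interpolation=2))
```

```text
(np.float32(326.375), np.float32(138.625)) 19.553768 [ 0.46775941 -0.0402348   0.057     ] r 0.013004768759653226
(np.float32(326.375), np.float32(138.625)) 15.941703 [ 0.46775941 -0.0402348   0.057     ] r 0.010601977964172976
[0.39308984 0.02960525 0.012     ] [0.62061729 0.02101634 0.012     ] -2.161826363476785
[ 0.38704791 -0.10506342  0.012     ] [ 0.61232332 -0.11220282  0.012     ] -1.8152025973406323
[[ 0.41702131  0.01554868  0.057     ]
 [ 0.52515328  0.01216897  0.057     ]
 [ 0.52817646 -0.09677714  0.057     ]
 [ 0.41091794 -0.08923527  0.057     ]] [ 0.47031725 -0.03957369  0.057     ]
```

View pics/w2c.png

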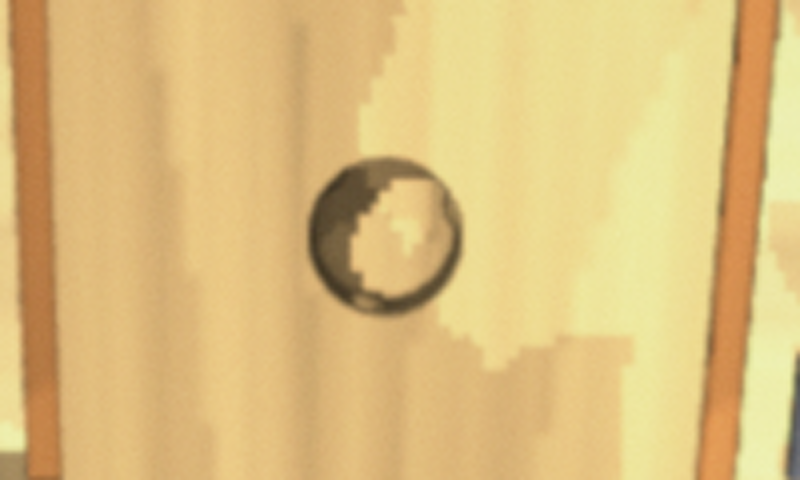

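The crop puts the hole's rim centre at (386,236), which is (326.5,139) in the full picture. Its radius of 13.0 mm matches the given size. Next I'll check where the foot sits in the fingers with the same camera.

Run:
```python
from h import *
c=cam("wrist");im=cv2.imread("pics/w2.png");e=status.get_obs()["ee_pos"];print(e)
g=cv2.GaussianBlur(cv2.cvtColor(im,6)[320:450,250:400],(5,5),0)
o=cv2.HoughCircles(g,cv2.HOUGH_GRADIENT,1.5,400,param1=60,param2=15,minRadius=42,maxRadius=58)
for q in o[0]:
  p=(q[0]+250,q[1]+320);w=onz(c,p,e[2]+.0442);print(p,q[2],w-e,np.linalg.norm(onz(c,(p[0]+q[2],p[1]),e[2]+.0442)-w))
# collar silhouette: width 44 centre at z=e-.022
for r in(265,275):
  print(onz(c,(277,275),e[2]-.018)-e,onz(c,(369,275),e[2]-.018)-e)
print(mv([.4678-e[0],-.0402-e[1],0]))
```

```text
[ 0.46469088 -0.10412432  0.17918864]
(np.float32(319.75), np.float32(394.25)) 48.9 [-0.00163125 -0.00314069  0.0442    ] 0.015289183782644853
[-0.02107465  0.01096676 -0.018     ] [ 0.02043866  0.01010669 -0.018     ]
[-0.02107465  0.01096676 -0.018     ] [ 0.02043866  0.01010669 -0.018     ]
[0.064  0.0018 0.0001]
```

Converted, 0.032 m is 0.512, 0.03 m is 0.48.

Emit:
move_tool(
  ticks=[
    [[0,0,0,0.512,0.0208,0,0.02],[0,0,0,0.512,0.0208,0,0.02],[0,0,0,0,0,0.48,0.02],[0,0,0,0,0,0.48,0.02],[0,0,0,0,0,0,0.02],[0,0,0,0,0,0,0.02]],
  ],
)

```text
clock: 5.82
ee_pos: [0.4695, -0.0408, 0.1202]
tool_rot: [179.9, -0.0, 88.8]
wrist_force: [0.7, -0.2, -1.1]
grip_width: 0.0306
gripper_force: 60.0
```

Emit:
move_tool(
  ticks=[
    [[0,0,0,0,0,0.032,0.02],[0,0,0,0,0,0.032,0.02],[0,0,0,0,0,0.032,0.02],[0,0,0,0,0,0.032,0.02],[0,0,0,0,0,0.032,0.02],[0,0,0,0,0,0,0.02]],
  ],
)

```text
clock: 6.58
ee_pos: [0.4686, -0.0414, 0.1091]
tool_rot: [-180.0, -0.0, 88.7]
wrist_force: [0.4, 0.5, -1.3]
grip_width: 0.0307
gripper_force: 60.0
```

Converted, 0.002 m is 0.032, 0.001 m is 0.016.

Emit:
move_tool(
  ticks=[
    [[0,0,0,0.016,0,0.032,0.02],[0,0,0,0,0,0.032,0.02],[0,0,0,0,0,0.032,0.02],[0,0,0,0,0,0,0.02]],
  ],
)

```text
clock: 7.08
ee_pos: [0.4686, -0.0405, 0.1031]
tool_rot: [-180.0, 0.0, 88.7]
wrist_force: [-0.8, -0.9, -2.0]
grip_width: 0.0306
gripper_force: 60.0
```

Emit:
move_tool(
  ticks=[
    [[0,0,0,0,0,0.032,0.02],[0,0,0,0,0,0.032,0.02],[0,0,0,0,0,0.032,0.02],[0,0,0,0,0,0.032,0.02],[0,0,0,0,0,0,0.02]],
  ],
)

```text
clock: 7.7
ee_pos: [0.4692, -0.0403, 0.0956]
tool_rot: [180.0, -0.0, 88.7]
wrist_force: [-0.2, -0.2, 2.3]
grip_width: 0.0309
gripper_force: 60.6
```

Converted, 0.002 m is 0.032.

Emit:
move_tool(
  ticks=[
    [[0,0,0,0,0,0,0.02],[0,0,0,0,0,0.032,0.02],[0,0,0,0,0,0.032,0.02],[0,0,0,0,0,0.032,0.02],[0,0,0,0,0,0,0.02]],
  ],
  squeeze=110,
)

```text
clock: 8.32
ee_pos: [0.4695, -0.0404, 0.0902]
tool_rot: [179.9, -0.1, 88.7]
wrist_force: [-1.3, 0.7, 5.7]
grip_width: 0.0301
gripper_force: 110.7
```

Emit:
move_tool(
  ticks=[
    [[0,0,0,0,0,0.032,0.02],[0,0,0,0,0,0.032,0.02],[0,0,0,0,0,0.032,0.02],[0,0,0,0,0,0,0.02]],
  ],
)

```text
clock: 8.82
ee_pos: [0.4696, -0.0404, 0.0845]
tool_rot: [179.9, -0.1, 88.7]
wrist_force: [-1.9, 1.5, 9.2]
grip_width: 0.0304
gripper_force: 110.9
```

Converted, 0.0015 m is 0.024, 0.001 m is 0.016.

Emit:
move_tool(
  ticks=[
    [[0,0,0,0,0,0.024,0.02],[0,0,0,0,0,0.016,0.02],[0,0,0,0,0,0,0.02]],
  ],
)

```text
clock: 9.2
ee_pos: [0.4695, -0.0404, 0.0829]
tool_rot: [180.0, -0.1, 88.7]
wrist_force: [-5.6, 1.4, 20.7]
grip_width: 0.0299
gripper_force: 112.0
```

Emit:
move_tool(
  ticks=[
    [[0,0,0,0,0,0.016,0.02],[0,0,0,0,0,0.016,0.02],[0,0,0,0,0,0,0.02]],
  ],
)

```text
clock: 9.57
ee_pos: [0.4696, -0.0403, 0.0828]
tool_rot: [-180.0, -0.2, 88.7]
wrist_force: [-11.5, 3.1, 40.3]
grip_width: 0.0298
gripper_force: 113.9
```

The force rises to 40 N with no further travel at a TCP height of 0.0828, which means the collar is home. I'll ease off, release, rise, and measure the bar.

Converted, -0.05 m is -0.8, -0.04 m is -0.64.

Emit:
move_tool(
  ticks=[
    [[0,0,0,0,0,-0.048,0.02],[0,0,0,0,0,0,0.06],[0,0,0,0,0,0,0.06],[0,0,0,0,0,0,0.06],[0,0,0,0,0,0,0.06],[0,0,0,0,0,-0.48,0.06],[0,0,0,0,0,-0.8,0.06],[0,0,0,0,0,-0.8,0.06],[0,0,0,0,0,-0.8,0.06],[0,0,0,0,0,-0.8,0.06],[0,0,0,0,0,-0.64,0.06],[0,0,0,0,0,0,0.06],[0,0,0,0,0,0,0.06]],
  ],
)

```text
clock: 11.2
ee_pos: [0.4681, -0.0405, 0.3508]
tool_rot: [-179.9, 0.0, 88.7]
wrist_force: [-0.6, 0.4, -0.6]
grip_width: 0.0604
gripper_force: 0.0
```

Run:
```python
from h import *
c=cam("top");s=cam("scene")
T=grab_frame("top")[:,:,::-1];S=grab_frame("scene")[:,:,::-1];cv2.imwrite("pics/t3.png",T);cv2.imwrite("pics/s3.png",S)
yaw=np.radians(-2);ex=np.array([np.cos(yaw),np.sin(yaw),0]);ey=np.array([-ex[1],ex[0],0])
H=np.array([.467,-.040,0])+.108*ex+np.array([0,0,.139]);print("hinge",H)
for cc,p in((c,(357.9,185.2)),(s,(337,160))):
  o,r=ray(cc,p)
  # intersect with fixture plane y=0
  q=o+r*((H-o)@ey)/(r@ey);d=q-H;print(q,np.linalg.norm(d),np.arctan2(d[2],-d@ex))
for th in(1.65,1.75,1.85,1.95,2.05):
  q=H-.166*np.cos(th)*ex+[0,0,.166*np.sin(th)];print(th,q,proj(c,q),proj(s,q))
for p in((383,155),(340,180),(410,160),(430,192),(433,132)):print(p,[onz(c,p,z).round(3) for z in(0,.1,.25)])
cv2.imwrite("pics/m3.png",np.hstack([cv2.resize(T[130:330,310:470],(400,500),interpolation=2),cv2.resize(S[140:290,290:410],(400,500),interpolation=2)]))
```

```text
hinge [ 0.57493421 -0.04376915  0.139     ]
[ 0.59501175 -0.04447027  0.31546571] 0.1776055871161187 1.6841535111477184
[ 0.59272458 -0.0443904   0.30659599] 0.16853871224802083 1.6766146332591205
1.65 [ 0.58806028 -0.04422752  0.30447959] [[358.67586674 189.97104222]] [[337.88235751 161.09203374]]
1.75 [ 0.60450503 -0.04480178  0.30234167] [[355.92635287 183.22152773]] [[334.73439877 160.19774664]]
1.85 [ 0.62065432 -0.04536573  0.29857168] [[353.20888782 176.94591843]] [[331.67988956 159.83950744]]
1.95 [ 0.63634679 -0.04591372  0.29320731] [[350.56125235 171.22290292]] [[328.74922314 160.00925721]]
2.05 [ 0.65142565 -0.04644029  0.28630215] [[348.01840474 166.11787626]] [[325.97007005 160.69331114]]
(383, 155) [array([ 0.748, -0.204,  0.   ]), array([ 0.713, -0.177,  0.1  ]), array([ 0.661, -0.136,  0.25 ])]
(340, 180) [array([ 0.722, -0.066,  0.   ]), array([ 0.689, -0.049,  0.1  ]), array([ 0.64 , -0.025,  0.25 ])]
(410, 160) [array([ 0.708, -0.268,  0.   ]), array([ 0.676, -0.236,  0.1  ]), array([ 0.628, -0.188,  0.25 ])]
(430, 192) [array([ 0.603, -0.282,  0.   ]), array([ 0.579, -0.249,  0.1  ]), array([ 0.544, -0.199,  0.25 ])]
(433, 132) [array([ 0.762, -0.362,  0.   ]), array([ 0.726, -0.322,  0.1  ]), array([ 0.672, -0.263,  0.25 ])]
```

View pics/m3.png

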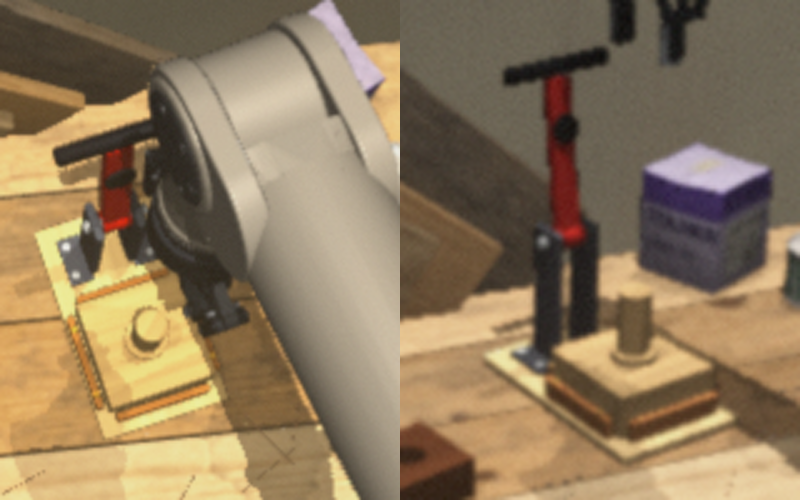

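Left half (top view): the foot stands upright on the board, collar seated. Right half (scene view) confirms it and gives the handle centre near (337,160), so the bar is at about 1.70 rad and the handle near (0.596, -0.044, 0.304). I'll pinch it 35 mm to the -y side.

Converted, 0.0427 m is 0.6832, 0.0426 m is 0.6816.

Emit:
move_tool(
  ticks=[
    [[0,0,0,-0.192,0.6816,0,0.06],[0,0,0,-0.192,0.6816,0,0.06],[0,0,0,-0.1904,0.6832,0,0.06],[0,0,0,0,0,0,0.06],[0,0,0,0,0,0,0.06]],
  ],
)

```text
clock: 11.92
ee_pos: [0.5948, -0.0794, 0.3505]
tool_rot: [-179.8, 0.0, 88.7]
wrist_force: [-0.8, -0.8, 0.0]
grip_width: 0.0596
gripper_force: 0.0
```

```bash
python3 -c "
from h import *
c=cam('wrist');im=grab_frame('wrist')[:,:,::-1];cv2.imwrite('pics/w4.png',im)
print(proj(c,[[.5963,-.0443,.304],[.5943,-.1,.304],[.598,.012,.304]]))"
```

```text
[[325.71699357 206.9722758 ]
 [324.19156525 306.60982371]
 [326.82041519  87.33282981]]
```

View pics/w4.png

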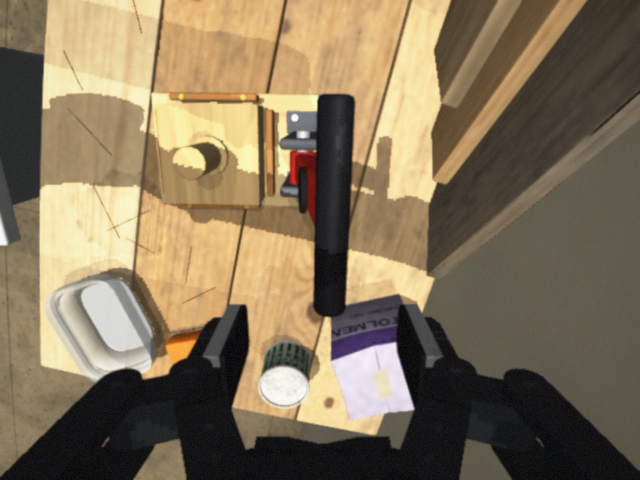

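The wrist view shows the handle running from (336,98) to (330,312), between the fingers and clear of the planks and box. It lies about 4 mm farther in +x than assumed, so I'll shift, descend and pinch gently.

Converted, 0.023 m is 0.368, 0.004 m is 0.064.

Emit:
move_tool(
  ticks=[
    [[0,0,0,0,0.064,0.32,0.06],[0,0,0,0,0,0.368,0.06],[0,0,0,0,0,0.368,0.06],[0,0,0,0,0,0,0.06],[0,0,0,0,0,0,0.01],[0,0,0,0,0,0,0.01],[0,0,0,0,0,0,0.01],[0,0,0,0,0,0,0.01],[0,0,0,0,0,0,0.01],[0,0,0,0,0,0,0.01]],
  ],
  squeeze=25,
)

```text
clock: 13.22
ee_pos: [0.6003, -0.0795, 0.2868]
tool_rot: [179.9, -0.0, 88.7]
wrist_force: [-0.7, 1.4, 5.5]
grip_width: 0.0173
gripper_force: 24.6
```

```bash
python3 -c "
import numpy as np
t=np.linspace(1.731,0,13);y=-.166*np.cos(t);z=.166*np.sin(t)
for a,b,c in zip(t[1:],np.diff(y),np.diff(z)):print(round(a,3),'ty %.4f tz %.4f tx %.4f'%(b,-c,-b*.0122))"
```

```text
1.587 ty -0.0238 tz -0.0021 tx 0.0003
1.443 ty -0.0239 tz 0.0013 tx 0.0003
1.298 ty -0.0234 tz 0.0048 tx 0.0003
1.154 ty -0.0225 tz 0.0081 tx 0.0003
1.01 ty -0.0211 tz 0.0112 tx 0.0003
0.865 ty -0.0193 tz 0.0142 tx 0.0002
0.721 ty -0.0171 tz 0.0168 tx 0.0002
0.577 ty -0.0145 tz 0.0191 tx 0.0002
0.433 ty -0.0116 tz 0.0209 tx 0.0001
0.288 ty -0.0084 tz 0.0224 tx 0.0001
0.144 ty -0.0051 tz 0.0234 tx 0.0001
0.0 ty -0.0017 tz 0.0239 tx 0.0000
```

Converted, -0.0239 m is -0.3824, -0.0238 m is -0.3808.

Emit:
move_tool(
  ticks=[
    [[0,0,0,0.0048,-0.3808,-0.0336,0.01],[0,0,0,0.0048,-0.3824,0.0208,0.01],[0,0,0,0.0048,-0.3744,0.0768,0.01],[0,0,0,0.0048,-0.36,0.1296,0.01],[0,0,0,0,0,0,0.01]],
  ],
)

```text
clock: 13.85
ee_pos: [0.5047, -0.0754, 0.2736]
tool_rot: [-179.9, -0.1, 88.7]
wrist_force: [-3.4, 1.0, 4.5]
grip_width: 0.0171
gripper_force: 25.7
```

Emit:
move_tool(
  ticks=[
    [[0,0,0,0.0048,-0.3376,0.1792,0.01],[0,0,0,0.0032,-0.3088,0.2272,0.01],[0,0,0,0.0032,-0.2736,0.2688,0.01],[0,0,0,0.0032,-0.232,0.3056,0.01],[0,0,0,0,0,0,0.01]],
  ],
)

```text
clock: 14.48
ee_pos: [0.435, -0.0727, 0.2114]
tool_rot: [179.9, -0.0, 88.7]
wrist_force: [5.0, 1.8, -6.6]
grip_width: 0.0169
gripper_force: 25.4
```

Converted, 0.0224 m is 0.3584, 0.022 m is 0.352.

Emit:
move_tool(
  ticks=[
    [[0,0,0,0.0016,-0.1856,0.3344,0.01],[0,0,0,0.0016,-0.1344,0.3584,0.01],[0,0,0,0.0016,-0.0816,0.352,0.01],[0,0,0,0,0,0,0.01]],
  ],
)

```text
clock: 14.98
ee_pos: [0.4112, -0.072, 0.1465]
tool_rot: [179.8, 0.0, 88.7]
wrist_force: [3.4, 2.8, -3.0]
grip_width: 0.0167
gripper_force: 25.6
```

Emit:
move_tool(
  ticks=[
    [[0,0,0,0,-0.0192,0.24,0.01],[0,0,0,0,-0.008,0.08,0.01],[0,0,0,0,0,0,0.01],[0,0,0,0,0,0,0.01]],
  ],
)

```text
clock: 15.48
ee_pos: [0.4097, -0.072, 0.1276]
tool_rot: [179.8, -0.0, 88.7]
wrist_force: [3.4, 4.0, -2.6]
grip_width: 0.0173
gripper_force: 25.9
```

Converted, 0.002 m is 0.032.

Emit:
move_tool(
  ticks=[
    [[0,0,0,0,0,0.032,0.01],[0,0,0,0,0,0.032,0.01],[0,0,0,0,0,0,0.01]],
  ],
)

```text
clock: 15.85
ee_pos: [0.4096, -0.0721, 0.1239]
tool_rot: [179.8, -0.0, 88.7]
wrist_force: [3.5, 3.8, 2.1]
grip_width: 0.0172
gripper_force: 26.2
```

Emit:
move_tool(
  ticks=[
    [[0,0,0,0,0,0.032,0.01],[0,0,0,0,0,0.016,0.01],[0,0,0,0,0,0,0.01]],
  ],
)

```text
clock: 16.23
ee_pos: [0.4096, -0.0721, 0.1228]
tool_rot: [179.9, -0.2, 88.7]
wrist_force: [-4.9, 5.1, 26.2]
grip_width: 0.0168
gripper_force: 28.4
```

Contact came at the expected height: 26 N with no further travel. I'll ease off and open only slightly, since the foot is close, then rise.

Converted, -0.05 m is -0.8, -0.04 m is -0.64.

Emit:
move_tool(
  ticks=[
    [[0,0,0,0,0,-0.016,0.01],[0,0,0,0,0,0,0.034],[0,0,0,0,0,0,0.034],[0,0,0,0,0,0,0.034],[0,0,0,0,0,-0.24,0.034],[0,0,0,0,0,-0.48,0.034],[0,0,0,0,0,-0.8,0.034],[0,0,0,-0.48,0,-0.64,0.034],[0,0,0,-0.8,0,0,0.034],[0,0,0,-0.8,0,0,0.034],[0,0,0,-0.8,0,0,0.034],[0,0,0,0,0,0,0.034],[0,0,0,0,0,0,0.034]],
  ],
)

```text
clock: 17.85
ee_pos: [0.4031, -0.252, 0.2555]
tool_rot: [-179.9, -0.0, 88.7]
wrist_force: [-0.8, 0.7, 0.8]
grip_width: 0.0342
gripper_force: 0.0
```

Run:
```python
from h import *
S=grab_frame("scene")[:,:,::-1];T=grab_frame("top")[:,:,::-1]
cv2.imwrite("pics/m5.png",np.hstack([cv2.resize(T[170:330,310:438],(400,500),interpolation=2),cv2.resize(S[190:290,320:400],(400,500),interpolation=2)]))
H=np.array([.5749,-.0438,.139])
for th in(0,.05,.1):
  q=H+[-.166*np.cos(th),.0058,.166*np.sin(th)];print(th,proj(cam("scene"),q),proj(cam("top"),q))
```

```text
0 [[372.39888152 231.22038853]] [[379.9277921  282.57402879]]
0.05 [[372.47900525 228.70545445]] [[380.29574395 281.97641853]]
0.1 [[372.46690168 226.13528891]] [[380.59881277 281.20360327]]
```

View pics/m5.png

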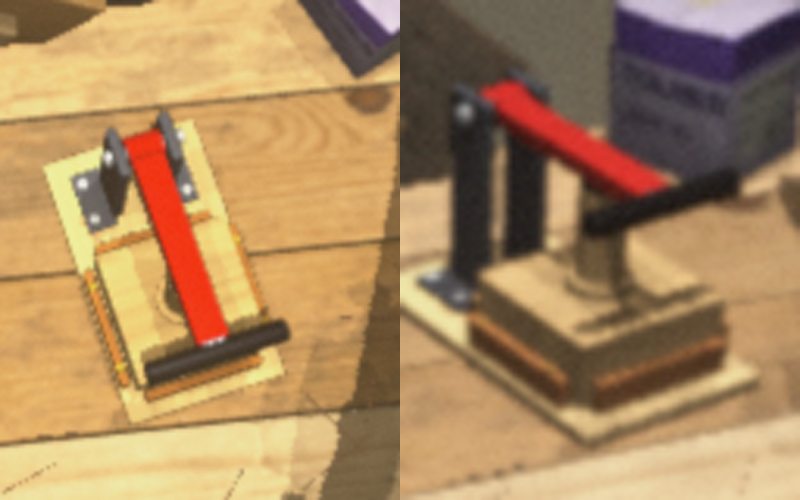

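The bar lies on the foot and its handle centre is at (372.7,230.4) in the scene view, against (372.4,231.2) predicted for level, so the angle is about 0.02 rad. The foot is upright, its collar is seated, and the arm is clear.

```bash
python3 -c "
from plant import manip, status, workorder, grab_frame, camera_info
print(workorder.sign_off())"
```

```text
the job is handed in; nothing more can be done
None
```

The job is handed in at about 18 s on the robot's clock: the pale foot is home in the board's hole, the red bar lies level on it (about 0.02 rad by camera), and the arm is clear and touching nothing. I never touched the dark foot or the bystanders, though I did not re-measure their positions at the end, and sign-off returned no verdict.

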